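# Stroke test of a curved safety bumper

## Task

Test the curved safety bumper on the bench by touch: run the closed fingertips lightly along the top of its yellow and black strip, from the end beside the red box to the end beside the blue box, touching every stripe in turn and never pushing the strip down to its stop. Finish with the fingertips resting on the middle of the last stripe, holding the strip slightly pressed down; the program ends while holding it so. Leave the two boxes, the spool and the wrench where they are.

Things in the scene. Friction and masses are not known exactly. Their poses are not given: they have to be found in the camera images.
- stripe0 (a point): Stripe 1 of 7 (counted along the arc from the bumper's -y end to its +y end), yellow, 52 mm long along the arc, 26 mm wide. This point is the centre of its top face, which is flat, level and 75 mm above the bench when the strip is released (the rules call this stripe's solid strip_c0). The stripes are fixed to one another and sink together with the strip.
- stripe1 (a point): Stripe 2 of 7 (counted along the arc from the bumper's -y end to its +y end), black, 40 mm long along the arc, 26 mm wide. This point is the centre of its top face, which is flat, level and 75 mm above the bench when the strip is released (the rules call this stripe's solid strip_c1). The stripes are fixed to one another and sink together with the strip.
- stripe2 (a point): Stripe 3 of 7 (counted along the arc from the bumper's -y end to its +y end), yellow, 40 mm long along the arc, 26 mm wide. This point is the centre of its top face, which is flat, level and 75 mm above the bench when the strip is released (the rules call this stripe's solid strip_c2). The stripes are fixed to one another and sink together with the strip.
- stripe3 (a point): Stripe 4 of 7 (counted along the arc from the bumper's -y end to its +y end), black, 40 mm long along the arc, 26 mm wide. This point is the centre of its top face, which is flat, level and 75 mm above the bench when the strip is released (the rules call this stripe's solid strip_c3). The stripes are fixed to one another and sink together with the strip.
- stripe4 (a point): Stripe 5 of 7 (counted along the arc from the bumper's -y end to its +y end), yellow, 40 mm long along the arc, 26 mm wide. This point is the centre of its top face, which is flat, level and 75 mm above the bench when the strip is released (the rules call this stripe's solid strip_c4). The stripes are fixed to one another and sink together with the strip.
- stripe5 (a point): Stripe 6 of 7 (counted along the arc from the bumper's -y end to its +y end), black, 40 mm long along the arc, 26 mm wide. This point is the centre of its top face, which is flat, level and 75 mm above the bench when the strip is released (the rules call this stripe's solid strip_c5). The stripes are fixed to one another and sink together with the strip.
- stripe6 (a point): Stripe 7 of 7 (counted along the arc from the bumper's -y end to its +y end), yellow, 52 mm long along the arc, 26 mm wide. This point is the centre of its top face, which is flat, level and 75 mm above the bench when the strip is released (the rules call this stripe's solid strip_c6). The stripes are fixed to one another and sink together with the strip.
- strip (a joint): How far the whole striped strip is pressed straight down: 0 m released, 0.014 m at its stop. Sprung: it starts to sink at about 1.2 N and needs about 0.6 N more per mm (4 N at 5 mm, 9.5 N at the stop), and springs back. It cannot tilt or slide sideways.
- bumper: The bumper's aluminium channel, fixed flat on the bench, an arc of 250 mm radius (centre line), about 314 mm long, 39 mm wide over its walls, whose tops are 52 mm above the bench (23 mm below the released strip). Origin on the bench under the middle of stripe 4; x points outward from the arc's centre, y along the arc at its middle.
- red_box: Red tester box, loose, 44 x 44 mm, 46 mm high with a 6 mm black knob on top; origin at the centre of its underside, z up. It stands about 65 mm past the centre of the end stripe at one end of the bumper, either end. To be left where it is.
- blue_box: Blue tester box, loose, 44 x 44 mm, 46 mm high with a 6 mm black knob on top; origin at the centre of its underside, z up. It stands about 65 mm past the centre of the end stripe at one end of the bumper, either end. To be left where it is.
- spool: Bystander: loose empty orange spool, 76 mm diameter, 58 mm high, standing; origin at the centre of its underside. To be left alone.
- wrench: Bystander: loose steel wrench lying flat on the bench, along its own x axis, about 180 mm long; origin under its middle. To be left alone.

How it is judged (in metres and radians):
On the way, in this order (a step that is already met when the one before it is completed fails the run):
1. the fingertips touch the first stripe (beside the red box) (((horizontal distance between red_box and stripe0 below 0.11 m and contact force between the fingers and strip_c0 above 0.4 N) or (horizontal distance between red_box and stripe6 below 0.11 m and contact force between the fingers and strip_c6 above 0.4 N))), for 0.06 s.
2. the fingertips touch the next stripe, number 2, having left the one before (((horizontal distance between red_box and stripe0 below 0.11 m and contact force between the fingers and strip_c1 above 0.4 N and not (contact force between the fingers and strip_c0 above 0.05 N)) or (horizontal distance between red_box and stripe6 below 0.11 m and contact force between the fingers and strip_c5 above 0.4 N and not (contact force between the fingers and strip_c6 above 0.05 N)))), for 0.06 s.
3. the fingertips touch the next stripe, number 3, having left the one before (((horizontal distance between red_box and stripe0 below 0.11 m and contact force between the fingers and strip_c2 above 0.4 N and not (contact force between the fingers and strip_c1 above 0.05 N)) or (horizontal distance between red_box and stripe6 below 0.11 m and contact force between the fingers and strip_c4 above 0.4 N and not (contact force between the fingers and strip_c5 above 0.05 N)))), for 0.06 s.
4. the fingertips touch the next stripe, number 4, having left the one before (((horizontal distance between red_box and stripe0 below 0.11 m and contact force between the fingers and strip_c3 above 0.4 N and not (contact force between the fingers and strip_c2 above 0.05 N)) or (horizontal distance between red_box and stripe6 below 0.11 m and contact force between the fingers and strip_c3 above 0.4 N and not (contact force between the fingers and strip_c4 above 0.05 N)))), for 0.06 s.
5. the fingertips touch the next stripe, number 5, having left the one before (((horizontal distance between red_box and stripe0 below 0.11 m and contact force between the fingers and strip_c4 above 0.4 N and not (contact force between the fingers and strip_c3 above 0.05 N)) or (horizontal distance between red_box and stripe6 below 0.11 m and contact force between the fingers and strip_c2 above 0.4 N and not (contact force between the fingers and strip_c3 above 0.05 N)))), for 0.06 s.
6. the fingertips touch the next stripe, number 6, having left the one before (((horizontal distance between red_box and stripe0 below 0.11 m and contact force between the fingers and strip_c5 above 0.4 N and not (contact force between the fingers and strip_c4 above 0.05 N)) or (horizontal distance between red_box and stripe6 below 0.11 m and contact force between the fingers and strip_c1 above 0.4 N and not (contact force between the fingers and strip_c2 above 0.05 N)))), for 0.06 s.
7. the fingertips touch the last stripe (beside the blue box), having left the one before (((horizontal distance between red_box and stripe0 below 0.11 m and contact force between the fingers and strip_c6 above 0.4 N and not (contact force between the fingers and strip_c5 above 0.05 N)) or (horizontal distance between red_box and stripe6 below 0.11 m and contact force between the fingers and strip_c0 above 0.4 N and not (contact force between the fingers and strip_c1 above 0.05 N)))), for 0.06 s.
At the end, for the whole second after the job is handed in: Every stripe has been touched in order from the red box's end to the blue box's end; the fingertips still press the last stripe (more than 0.4 N) with the strip 0.5 to 12.5 mm down; the boxes, spool and wrench are within 15 mm of where they stood (((horizontal distance between red_box and stripe0 below 0.11 m and contact force between the fingers and strip_c6 above 0.4 N and value of joint strip between 0.0005 and 0.0125 m and distance of each of red_box, blue_box, spool, wrench from where it was at the start of the episode below 0.015 m) or (horizontal distance between red_box and stripe6 below 0.11 m and contact force between the fingers and strip_c0 above 0.4 N and value of joint strip between 0.0005 and 0.0125 m and distance of each of red_box, blue_box, spool, wrench from where it was at the start of the episode below 0.015 m))); the arm keeps its last pose, push and grip.
It fails at once if the fingertips are spread, touching two stripes at once that are not neighbours ((contact force between the fingers and strip_c0 above 0.4 N and contact force between the fingers and strip_c2 above 0.4 N) or (contact force between the fingers and strip_c0 above 0.4 N and contact force between the fingers and strip_c3 above 0.4 N) or (contact force between the fingers and strip_c0 above 0.4 N and contact force between the fingers and strip_c4 above 0.4 N) or (contact force between the fingers and strip_c0 above 0.4 N and contact force between the fingers and strip_c5 above 0.4 N) or (contact force between the fingers and strip_c0 above 0.4 N and contact force between the fingers and strip_c6 above 0.4 N) or (contact force between the fingers and strip_c1 above 0.4 N and contact force between the fingers and strip_c3 above 0.4 N) or (contact force between the fingers and strip_c1 above 0.4 N and contact force between the fingers and strip_c4 above 0.4 N) or (contact force between the fingers and strip_c1 above 0.4 N and contact force between the fingers and strip_c5 above 0.4 N) or (contact force between the fingers and strip_c1 above 0.4 N and contact force between the fingers and strip_c6 above 0.4 N) or (contact force between the fingers and strip_c2 above 0.4 N and contact force between the fingers and strip_c4 above 0.4 N) or (contact force between the fingers and strip_c2 above 0.4 N and contact force between the fingers and strip_c5 above 0.4 N) or (contact force between the fingers and strip_c2 above 0.4 N and contact force between the fingers and strip_c6 above 0.4 N) or (contact force between the fingers and strip_c3 above 0.4 N and contact force between the fingers and strip_c5 above 0.4 N) or (contact force between the fingers and strip_c3 above 0.4 N and contact force between the fingers and strip_c6 above 0.4 N) or (contact force between the fingers and strip_c4 above 0.4 N and contact force between the fingers and strip_c6 above 0.4 N)).
It fails at once if the strip is pushed down to its stop (more than 12.5 mm) (value of joint strip above 0.0125 m).
It fails at once if a box, the spool or the wrench is moved by more than 15 mm (distance of any of red_box, blue_box, spool, wrench from where it was at the start of the episode above 0.015 m).
It also fails if it takes over 48 s, if anything falls off the work surface, if the arm or the gripper's body presses on something with over 40 N, if the wrist force passes 120 N, or if a joint passes its speed limit or range.

## Robot

A 6-joint arm with a two-finger parallel gripper is mounted at the origin on the work surface. World frame = base frame: x ahead of the robot, y to its left, z up, the work surface at z = 0. Lengths are in mm, angles in rad, forces in N, time in s.
With the tool pointing down it reaches from about 375 to 900 mm from the base axis. Payload 3.1 kg.
Tool frame: the origin (TCP) lies on the centre line of the jaws, within the pads' length; the fingertips stand 8 mm ahead of it and the grasp point (between the pads) lies 11 mm behind it; x points along the fingers, z is the direction in which the jaws open and shut, and the axes are right-handed (so a half turn about x gives the same grasp; the last joint's range is limited). The gripper opens to 87 mm and grips with 3 to 60 N. Pads are 19 mm wide; open, the fingers measure 117 mm over their backs; the gripper's body (75 mm by 190 mm) begins 51 mm behind the grasp point.
Start: joints at [-1.393, 0.527, 1.433, -0, 1.181, -0.178], TCP at [217.734, -585.823, 202.148] pointing down, gripper open.
Joint ranges: [-3.08, 3.08], [-0.75, 2.2], [0.22, 2.44], [-1.43, 4.57], [0, 2.65], [-2.85, 2.85]. Speed limits (rad/s): [2.79, 2.79, 3.14, 3.14, 3.14, 3.14].

## Interface

Orientations are given as a unit quaternion [w, x, y, z].
In Python, from plant import manip, cams gives the robot as it stands.
- The arm moves only by the tool move_arm, never from a script. Its argument "plan" is a list of rows, each an object of numbers: "gripper": the opening, from 0 (shut) to 1 (fully open); "dx", "dy", "dz": the shift along the tool's x, y, z in cm; "twist": the turn about the tool's x in degrees. In form: [{"gripper": .., "dx": .., "dy": .., "dz": .., "twist": ..}, ...]. A call has 1 to 8 rows; each row is the pose to reach, as a shift and turn from the pose commanded when the call began, along the tool's axes at that moment; what a row does not reach only later rows make up. A row lasts 1/12 s, in which the tool goes at most 41.7 mm and 7.16 degrees, less where a joint would pass 70% of its speed; a pose out of reach is approached as far as the arm can. A call with a gripper value outside its range is refused whole. The fingers move at their own pace and stop on an object; "grip_force" is the grip in N (left out, the last holds). Time passes only in rows, so rows that repeat a pose let the fingers close. It gives the time, the measured TCP pose, the force and the opening at its end, in the units of the state.
- manip.get_state(): the state, without advancing time (a new reading comes with each control period).
- cams.read_camera(name): name is "side" or "top" or "wrist"; returns a dict with "frame" (480x640x3 uint8, blue, green, red), "intrinsics" (3x3 intrinsics, pixels), "view" (4x4, takes a point from world to camera coordinates); the wrist camera has in their place "T_tool_cam" (4x4, takes a point from camera to tool coordinates, whose origin is the TCP and whose axes are the tool frame's). Camera axes: x right, y down, z forward; pixel columns grow to the right and rows downward; lengths in mm; the calibration is good to about 2 mm. The wrist camera is an equidistant fisheye: a pixel r from the principal point sees the ray r / f radians off the axis. A picture is of the moment at which its call begins: read the wrist's pose just before it. There is no depth.
- manip.job_done(): hands the job in, once; it reports no verdict.
The state is a dict: "time_s": time; "joint_positions": joint angles; "qvel": joint speeds; "joint_torque": joint torques, N m; "tool_pos": TCP position; "orientation": TCP orientation; "wrist_force": force on the tool from outside, world axes, zero at the start; "wrist_torque": the same for the moment, N m; "finger_gap": opening from 0.0 (shut) to 1.0 (fully open).
Only numpy, scipy, OpenCV 4.12 (cv2) and the standard library are available. Lean on these libraries where they do the work, as an engineer would, in place of code of your own. Each camera call takes 0.05 s, during which the arm holds its last target.

## Working session

There is one attempt and no reset: what is moved stays moved. The work goes in short steps, Python scripts to look and compute and a tool call to move; the robot and the scene stay as the last step left them, time stands still between calls to the robot, and variables do not carry over. Pictures are saved under pics/ and viewed, and the job is handed in when it is done.

Besides the shell and the picture viewer there is one more tool, called as name(argument=value, ...) on one line, values as JSON. move_arm: Moves the arm, as the interface text tells. Its arguments: {"type":"object","properties":{"plan":{"type":"array"},"grip_force":{"type":"number"}},"required":["plan"]}

```bash
mkdir -p pics
python3 - <<'E'
from plant import manip, cams
import cv2
s=manip.get_state(); print(s)
for n in ("top","side","wrist"):
    r=cams.read_camera(n); cv2.imwrite(f"pics/{n}0.png",r["frame"])
    for k in r:
        if k!="frame": print(n,k,r[k])
E
```

```text
{'time_s': 0.0, 'joint_positions': array([-1.39348794e+00,  5.28458667e-01,  1.43388220e+00, -3.63861062e-05,
        1.18139326e+00, -1.78460497e-01]), 'qvel': array([ 1.49058061e-03, -6.04753939e-04,  1.74316727e-04,  6.20300918e-04,
        7.03482598e-04,  9.11482654e-05]), 'joint_torque': array([-1.68479779e-03, -4.40046608e+01, -1.76595032e+01,  6.31513679e-02,
        5.81435335e-02, -1.71219854e-04]), 'tool_pos': array([ 217.59745803, -585.08032095,  201.18268034]), 'orientation': array([ 0.580043  ,  0.40415924,  0.58112996, -0.4031047 ]), 'wrist_force': array([0.98537545, 0.99633564, 0.08872516]), 'wrist_torque': array([-0.02142556, -0.05749569,  0.05121629]), 'finger_gap': 0.9992592762927134}
top intrinsics [[505.20793834   0.         322.67769158]
 [  0.         505.20793834 246.65570641]
 [  0.           0.           1.        ]]
top view [[-7.90943730e-03 -9.99967071e-01  1.81592254e-03 -1.08142915e+01]
 [-9.96390313e-01  7.72762720e-03 -8.45377302e-02  5.46856691e+02]
 [ 8.45209137e-02 -2.47801350e-03 -9.96418624e-01  1.43336663e+03]
 [ 0.00000000e+00  0.00000000e+00  
[... 184 characters left out ...]
w [[-9.08024619e-01 -4.18647061e-01 -1.50309547e-02  4.74162093e+02]
 [-2.24068170e-01  5.15683597e-01 -8.26960629e-01  1.79029652e+02]
 [ 3.53955854e-01 -7.47532652e-01 -5.62058883e-01  1.12439822e+03]
 [ 0.00000000e+00  0.00000000e+00  0.00000000e+00  1.00000000e+00]]
wrist intrinsics [[371.64829954   0.         321.45320607]
 [  0.         371.64829954 248.55562892]
 [  0.           0.           1.        ]]
wrist T_tool_cam [[ 2.88485942e-04 -2.52611679e-01  9.67567701e-01 -1.83598689e+02]
 [ 3.29037666e-04 -9.67567665e-01 -2.52611767e-01  7.01794338e+01]
 [ 9.99999904e-01  3.91241162e-04 -1.96010912e-04  6.05545114e-02]
 [ 0.00000000e+00  0.00000000e+00  0.00000000e+00  1.00000000e+00]]
```

View pics/top0.png

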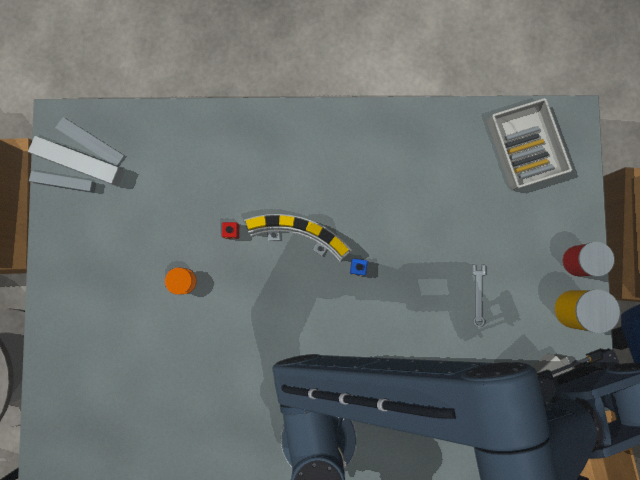

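View pics/side0.png

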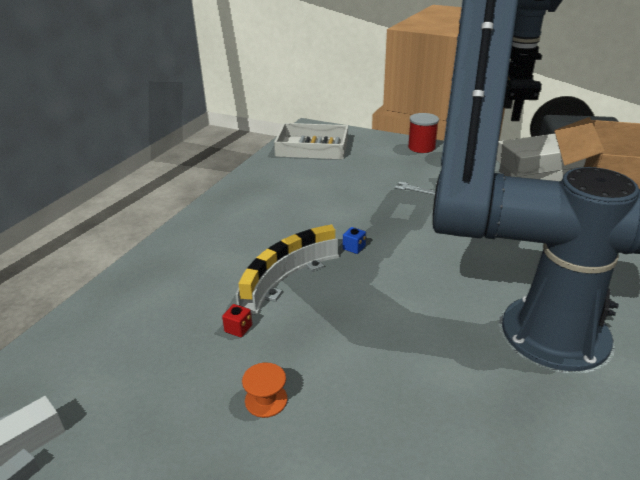

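View pics/wrist0.png

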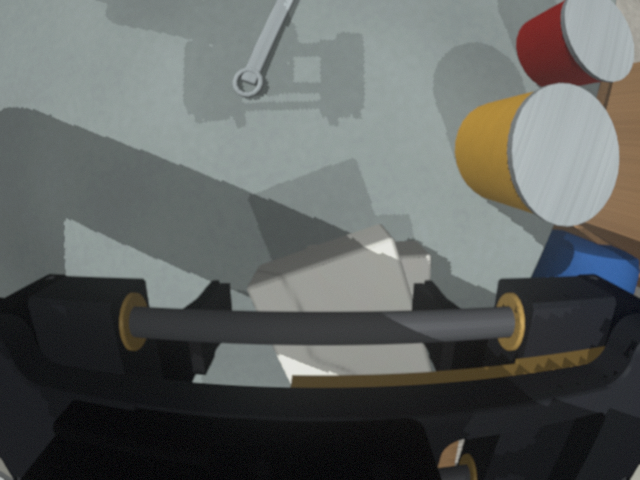

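The top view shows the red box at about (230,230), the blue box at (359,267), the arc strip between them, the spool at (181,281) and the wrench at (479,296). The arm starts on the right, over a clutter box.

Run:
```python
import cv2
a=cv2.imread("pics/top0.png")[200:290,215:375]
cv2.imwrite("pics/topc.png",cv2.resize(a,None,fx=5,fy=5,interpolation=cv2.INTER_CUBIC))
a=cv2.imread("pics/side0.png")[215:345,215:375]
cv2.imwrite("pics/sidec.png",cv2.resize(a,None,fx=4.5,fy=4.5,interpolation=cv2.INTER_CUBIC))
```

```text
(no output)
```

View pics/topc.png

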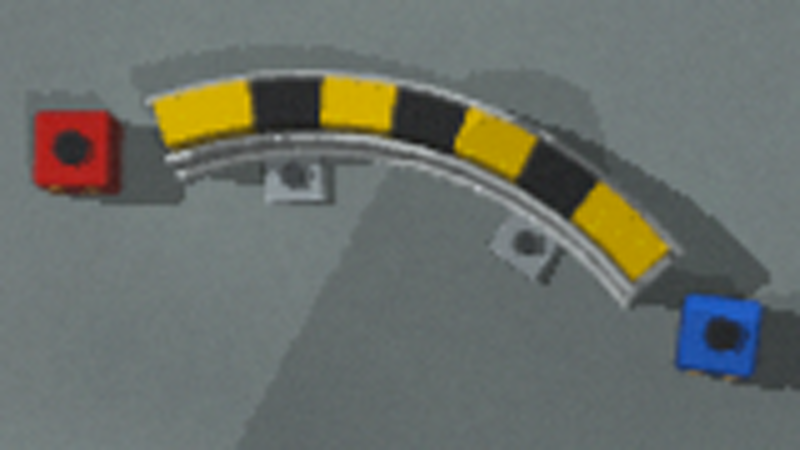

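View pics/sidec.png

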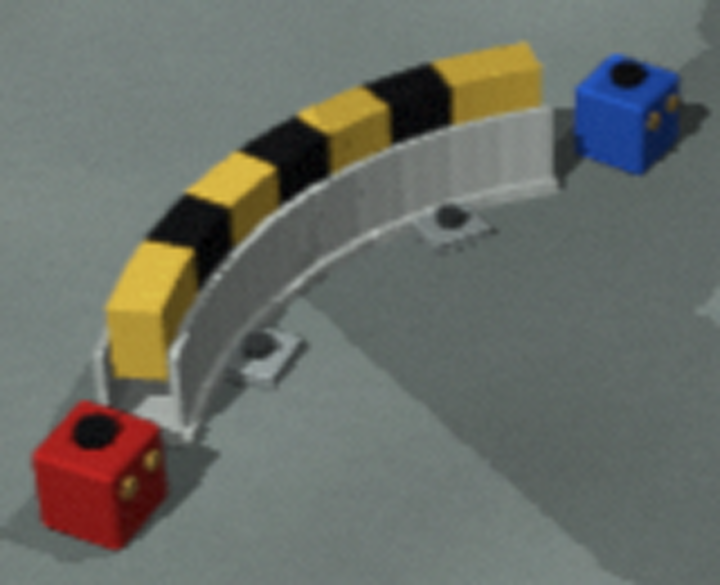

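```bash
cat > geo.py <<'E'
import numpy as np, cv2, pickle, os
from scipy.optimize import least_squares
from plant import cams
if not os.path.exists('cal.pkl'):
    pickle.dump({n:{k:v for k,v in cams.read_camera(n).items() if k!='frame'} for n in('top','side')},open('cal.pkl','wb'))
cal=pickle.load(open('cal.pkl','rb'))
def proj(n,P):
    V=np.array(cal[n]['view']);K=np.array(cal[n]['intrinsics'])
    q=(np.atleast_2d(P)@V[:3,:3].T+V[:3,3])@K.T
    return q[:,:2]/q[:,2:]
def ray(n,uv,z):
    V=np.array(cal[n]['view']);K=np.array(cal[n]['intrinsics'])
    C=-V[:3,:3].T@V[:3,3]; d=V[:3,:3].T@np.linalg.solve(K,[*uv,1]); return C+d*(z-C[2])/d[2]
S=np.array([152,100,60,20,-20,-60,-100,-152])
def arc(p,s,r=250,z=75):
    a=p[2]+np.asarray(s)/250.
    return np.stack([p[0]+r*np.cos(a),p[1]+r*np.sin(a),np.full(a.shape,float(z))],-1)
E
cat > fit.py <<'E'
from geo import *
to=np.array([(153,100),(249,80),(322,77),(397,88),(468,108),(537,143),(596,184),(670,250)])
ti=np.array([(167,148),(256,134),(320,130),(388,132),(455,150),(516,178),(572,217),(636,281)])
so=np.array([(108,308),(150,240),(187,196),(240,153),(300,117),(365,87),(432,65),(530,43)])
si=np.array([(167,315),(200,252),(233,207),(280,180),(330,140),(391,107),(448,90),(543,66)])
T=lambda a:(a+.5)/5-.5+[215,200]
U=lambda a:(a+.5)/4.5-.5+[215,215]
def res(p,w=('top','side')):
    o=[]
    if 'top' in w: o+=[proj('top',arc(p,S,263))-T(to),proj('top',arc(p,S,237))-T(ti)]
    if 'side' in w: o+=[proj('side',arc(p,S,263))-U(so),proj('side',arc(p,S,237))-U(si)]
    return np.concatenate(o).ravel()
p0=[ray('top',(292,225),75)[0]-250,ray('top',(292,225),75)[1],-.25]
for w in (('top',),('side',),('top','side')):
    f=least_squares(res,p0,args=(w,),loss='soft_l1'); r=f.fun.reshape(-1,2)
    print(w,f.x,'rms',np.sqrt((f.fun**2).mean()))
    print(arc(f.x,[126,80,40,0,-40,-80,-126])[:,:2].round(1).tolist())
print(r.round(1).tolist())
for n,uv in (('red',(71,148)),('blue',(722,335))): print(n,ray('top',T(np.array(uv)),52))
E
python3 fit.py
```

```text
('top',) [ 3.68311525e+02  1.17898105e+02 -2.85942892e-01] rms 0.4386427417460252
[[612.4, 172.0], [618.2, 126.4], [616.3, 86.5], [608.2, 47.4], [593.9, 10.1], [573.8, -24.5], [544.3, -59.7]]
('side',) [ 3.63531972e+02  1.17447278e+02 -2.81720288e-01] rms 0.6165941296817682
[[607.4, 172.6], [613.3, 127.0], [611.7, 87.1], [603.7, 47.9], [589.5, 10.6], [569.6, -24.1], [540.3, -59.4]]
('top', 'side') [ 3.65453845e+02  1.16585491e+02 -2.81164853e-01] rms 0.7831521579475194
[[609.3, 171.8], [615.3, 126.3], [613.6, 86.4], [605.6, 47.2], [591.5, 9.8], [571.6, -24.8], [542.3, -60.1]]
[[-0.1, 1.9], [-0.2, 1.5], [0.2, 1.4], [0.2, 0.9], [0.4, 0.9], [0.3, 0.2], [1.0, 0.4], [0.3, 0.9], [0.0, 1.0], [-0.5, -0.2], [0.2, -0.0], [0.1, 1.1], [-0.2, 1.2], [-0.1, 1.2], [0.0, 1.0], [-0.1, 0.6], [-0.1, 0.6], [-1.2, 0.2], [-0.2, -0.7], [-0.7, -0.5], [-1.0, -0.5], [-1.0, -0.4], [-0.4, -0.6], [-0.8, -0.3], [-0.9, -0.3], [-1.1, -0.4], [-0.3, -0.1], [-0.7, -2.7], [-0.2, -1.1], [-0.7, 0.1], [0.8, -0.9], [-0.8, 0.3]]
red [596.00201874 250.53961414  52.        ]
blue [ 487.13893732 -116.88551855   52.        ]
```

```bash
cat > mv.py <<'E'
import numpy as np
from scipy.spatial.transform import Rotation as Ro
from plant import manip
def R():
    q=manip.get_state()['orientation']; return Ro.from_quat([q[1],q[2],q[3],q[0]]).as_matrix()
def shift(target,Rm=None,p=None):
    s=manip.get_state(); Rm=R() if Rm is None else Rm; p=s['tool_pos'] if p is None else p
    return Rm.T@(np.array(target)-p)/10
E
python3 - <<'E'
from mv import *
print(R().round(3)); print(shift([610,170,150]))
E
```

```text
[[-0.     0.937  0.348]
 [ 0.001  0.348 -0.937]
 [-1.     0.    -0.001]]
[  5.23909605  63.09080942 -57.14509727]
```

move_arm(plan=[{"gripper": 0,"dx": 0,"dy": 3,"dz": -2.7,"twist": -5},{"gripper": 0,"dx": 0,"dy": 6,"dz": -5.4,"twist": -10},{"gripper": 0,"dx": 0,"dy": 9,"dz": -8.1,"twist": -15},{"gripper": 0,"dx": 0,"dy": 12,"dz": -10.8,"twist": -20},{"gripper": 0,"dx": 0,"dy": 15,"dz": -13.5,"twist": -25},{"gripper": 0,"dx": 0,"dy": 18,"dz": -16.2,"twist": -30},{"gripper": 0,"dx": 0,"dy": 21,"dz": -18.9,"twist": -35},{"gripper": 0,"dx": 0,"dy": 24,"dz": -21.6,"twist": -40}], grip_force=20)

```text
time_s: 0.92
tool_pos: [368.0, -298.0, 202.3]
orientation: [0.684, 0.179, 0.684, -0.179]
wrist_force: [0.2, -0.2, 0.1]
finger_gap: 0.481
```

Run:
```python
from mv import *
print(R().round(3)); print(shift([610,170,150])); s=manip.get_state(); print(s['tool_pos'],s['joint_positions'])
```

```text
[[ 0.     0.491  0.871]
 [-0.     0.871 -0.491]
 [-1.     0.     0.   ]]
[ 5.2259912  52.65322434 -1.89372572]
[ 367.97968458 -297.99615959  202.26550515] [-9.17420436e-01  3.24433931e-01  1.80143573e+00  1.66644543e-04
  1.01539745e+00 -4.04326264e-01]
```

move_arm(plan=[{"gripper": 0,"dy": 3.3,"dz": 0,"twist": -3},{"gripper": 0,"dy": 6.6,"dz": 0,"twist": -6},{"gripper": 0,"dy": 10,"dz": 0,"twist": -10},{"gripper": 0,"dy": 13.3,"dz": 0,"twist": -13},{"gripper": 0,"dy": 16.6,"dz": 0,"twist": -16},{"gripper": 0,"dy": 20,"dz": 0,"twist": -20},{"gripper": 0,"dy": 23.3,"dz": 0,"twist": -23},{"gripper": 0,"dy": 26.6,"dz": 0,"twist": -26}])

```text
invalid input
```

Run:
```python
from mv import *
from plant import cams
import cv2
s=manip.get_state(); print(s['time_s'],s['tool_pos'],s['orientation'],s['joint_positions'],s['finger_gap'],s['qvel'])
r=cams.read_camera('wrist'); cv2.imwrite('pics/w1.png',r['frame'])
print(R().round(3)); print(shift([610,170,150]))
```

```text
0.9167 [ 367.97968458 -297.99615959  202.26550515] [ 0.68407822  0.17942172  0.68383503 -0.17948397] [-9.17420436e-01  3.24433931e-01  1.80143573e+00  1.66644543e-04
  1.01539745e+00 -4.04326264e-01] 0.4814221987878141 [ 0.93412985 -0.14730416  0.24700213  0.00389769 -0.11323593 -0.11606611]
[[ 0.     0.485  0.875]
 [ 0.008  0.875 -0.485]
 [-1.     0.007 -0.004]]
[ 5.5555002  51.8522223  -1.23581161]
```

View pics/w1.png

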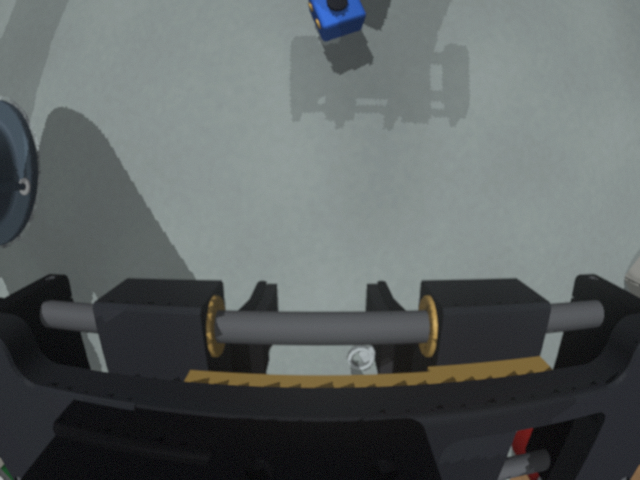

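The wrist camera looks ahead past the fingers, with the blue box at the top around (338,15). The move was refused because it lacked dx, so I'm resending it in full.

move_arm(plan=[{"gripper": 0,"dx": 0,"dy": 3.5,"dz": 0,"twist": -3},{"gripper": 0,"dx": 0,"dy": 7,"dz": 0,"twist": -6},{"gripper": 0,"dx": 0,"dy": 10.5,"dz": 0,"twist": -9},{"gripper": 0,"dx": 0,"dy": 14,"dz": 0,"twist": -12},{"gripper": 0,"dx": 0,"dy": 17.5,"dz": 0,"twist": -15},{"gripper": 0,"dx": 0,"dy": 20,"dz": 0,"twist": -18},{"gripper": 0,"dx": 0,"dy": 20,"dz": 0,"twist": -20},{"gripper": 0,"dx": 0,"dy": 20,"dz": 0,"twist": -20}])

```text
time_s: 1.63
tool_pos: [466.8, -124.6, 202.1]
orientation: [0.705, 0.058, 0.705, -0.058]
wrist_force: [0.1, -0.4, 0.0]
finger_gap: 0.004
```

Run:
```python
from mv import *
from plant import cams
import cv2,pickle
s=manip.get_state(); print(s['time_s'],s['tool_pos'],s['joint_positions'],s['finger_gap'])
Rm=R()
r=cams.read_camera('wrist'); cv2.imwrite('pics/w2.png',r['frame'])
pickle.dump((s['tool_pos'],Rm,r['T_tool_cam'],r['intrinsics']),open('w2.pkl','wb'))
print(R().round(3)); print(shift([610,170,150]))
```

```text
1.6333 [ 466.78254645 -124.60865432  202.1495773 ] [-4.92628062e-01  3.37640554e-01  1.77944347e+00 -1.08583775e-04
  1.02446201e+00 -3.28336807e-01] 0.0035868384855514968
[[-0.     0.166  0.986]
 [-0.     0.986 -0.166]
 [-1.    -0.    -0.   ]]
[ 5.20424793 31.52235154  9.23770191]
```

View pics/w2.png

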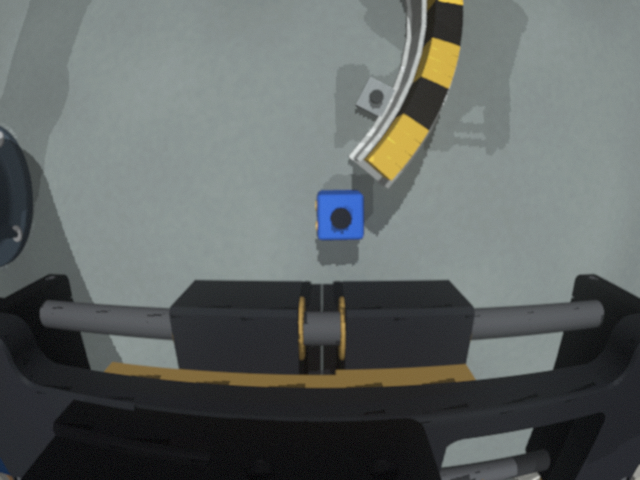

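Run:
```python
import cv2
a=cv2.imread("pics/w2.png")[0:190,340:480]
cv2.imwrite("pics/w2c.png",cv2.resize(a,None,fx=3,fy=3,interpolation=cv2.INTER_CUBIC))
```

```text
(no output)
```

View pics/w2c.png

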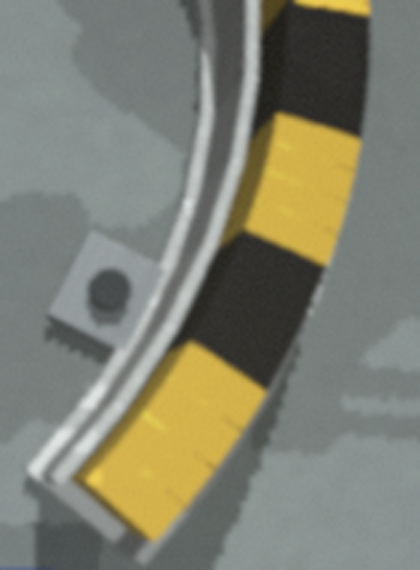

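```bash
cat > fitw.py <<'E'
from geo import *
import sys
pos,Rm,T,K=pickle.load(open('w2.pkl','rb'))
def projw(P):
    pt=(P-pos)@Rm; pc=(pt-T[:3,3])@T[:3,:3]
    r=np.hypot(pc[:,0],pc[:,1]); th=np.arctan2(r,pc[:,2])
    return np.stack([K[0][2]+K[0][0]*th*pc[:,0]/r,K[1][2]+K[1][1]*th*pc[:,1]/r],-1)
T=np.array(T)
i=np.array([(78,479),(192,341),(247,234),(278,113),(292,5)]);o=np.array([(154,541),(267,387),(324,266),(361,137),(369,15)])
U=lambda a:(a+.5)/3-.5+[340,0]
s=[-152,-100,-60,-20,20]
def res(p): return np.concatenate([projw(arc(p,s,263))-U(o),projw(arc(p,s,237))-U(i)]).ravel()
f=least_squares(res,[366,117,-.28],loss='soft_l1'); print(f.x,np.sqrt((f.fun**2).mean())); print(f.fun.reshape(-1,2).round(1).tolist())
print(arc(f.x,[126,80,40,0,-40,-80,-126])[:,:2].round(1).tolist())
E
python3 fitw.py
```

```text
[ 3.69705396e+02  1.18849343e+02 -2.90765707e-01] 1.0090207864705267
[[-0.3, 0.1], [-0.2, 1.3], [0.9, 0.1], [0.1, 1.0], [0.5, 0.5], [2.8, -0.4], [-0.7, -0.0], [-0.5, -2.1], [0.1, 0.0], [-1.3, -1.3]]
[[614.0, 171.8], [619.6, 126.2], [617.6, 86.3], [609.2, 47.2], [594.7, 9.9], [574.5, -24.5], [544.8, -59.6]]
```

```bash
cat >> mv.py <<'E'
from geo import arc
PA=[367.8,117.9,-0.286]
def go(s,z=None):
    st=manip.get_state(); Rm=R(); t=arc(PA,np.array([s]))[0]; t[2]=st['tool_pos'][2] if z is None else z
    yaw=np.arctan2(Rm[1,2],Rm[0,2]); d=Rm.T@(t-st['tool_pos'])/10
    tw=-np.degrees(PA[2]+s/250-yaw)
    print(s,'d',d.round(2),'twist',round(tw,1))
E
python3 - <<'E'
from mv import *
s=manip.get_state(); print(s['time_s'],s['tool_pos'])
go(126,100)
E
```

```text
1.6833 [ 466.49371757 -125.45861453  202.13398071]
126 d [10.2  31.75  9.39] twist -22.1
```

move_arm(plan=[{"gripper": 0,"dx": 0,"dy": 3.8,"dz": 1.1,"twist": -3},{"gripper": 0,"dx": 0,"dy": 7.6,"dz": 2.2,"twist": -6},{"gripper": 0,"dx": 0,"dy": 11.4,"dz": 3.3,"twist": -9},{"gripper": 0,"dx": 0,"dy": 15.2,"dz": 4.4,"twist": -12},{"gripper": 0,"dx": 0,"dy": 19,"dz": 5.5,"twist": -15},{"gripper": 0,"dx": 0,"dy": 22.8,"dz": 6.6,"twist": -18},{"gripper": 0,"dx": 1,"dy": 26.6,"dz": 7.7,"twist": -20},{"gripper": 0,"dx": 2,"dy": 30,"dz": 8.8,"twist": -22}])

```text
time_s: 2.35
tool_pos: [604.6, 156.2, 182.5]
orientation: [0.704, -0.076, 0.702, 0.076]
wrist_force: [0.8, 0.1, 0.3]
finger_gap: 0.006
```

move_arm(plan=[{"gripper": 0,"dx": 2,"dy": 1.8,"dz": 0.1,"twist": 0},{"gripper": 0,"dx": 4,"dy": 1.8,"dz": 0.1,"twist": 0},{"gripper": 0,"dx": 6,"dy": 1.8,"dz": 0.1,"twist": 0},{"gripper": 0,"dx": 7,"dy": 1.8,"dz": 0.1,"twist": 0},{"gripper": 0,"dx": 7,"dy": 1.8,"dz": 0.1,"twist": 0},{"gripper": 0,"dx": 7,"dy": 1.8,"dz": 0.1,"twist": 0},{"gripper": 0,"dx": 7,"dy": 1.8,"dz": 0.1,"twist": 0}])

```text
time_s: 2.93
tool_pos: [601.5, 172.2, 113.3]
orientation: [0.704, -0.076, 0.702, 0.076]
wrist_force: [-0.5, 0.2, 0.8]
finger_gap: 0.006
```

Run:
```python
from mv import *
from plant import cams
import cv2
s=manip.get_state(); print(s['time_s'],s['tool_pos'],s['joint_positions'],s['finger_gap'],s['wrist_force'])
go(126,86)
for n in('side','top','wrist'):
    r=cams.read_camera(n); a=r['frame']
    if n=='side': a=cv2.resize(a[150:360,200:400],None,fx=2.8,fy=2.8,interpolation=cv2.INTER_CUBIC)
    if n=='top': a=cv2.resize(a[180:290,215:375],None,fx=5,fy=5,interpolation=cv2.INTER_CUBIC)
    cv2.imwrite(f'pics/{n}3.png',a)
print(manip.get_state()['tool_pos'])
```

```text
2.9333 [601.46632386 172.22699202 113.29033008] [ 1.00518156e-01  6.34048340e-01  1.51171188e+00  4.08642684e-06
  9.93671512e-01 -1.13970650e-01] 0.005871541228985696 [-0.51020254  0.18136128  0.83698203]
126 d [ 2.73 -0.25  1.01] twist -0.2
[601.3788112  172.68767169 113.65302641]
```

View pics/side3.png

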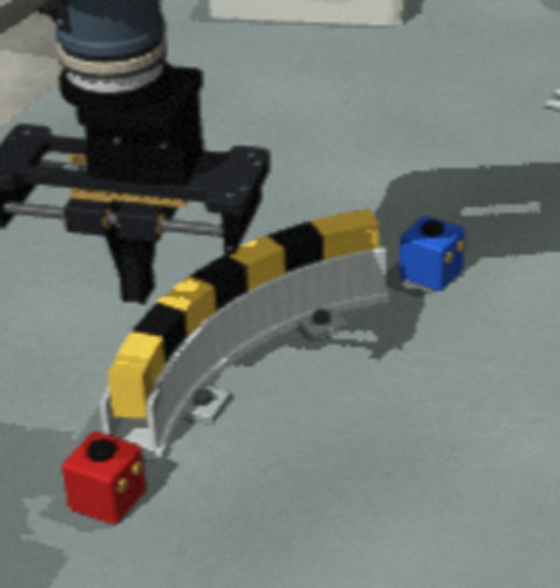

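View pics/top3.png

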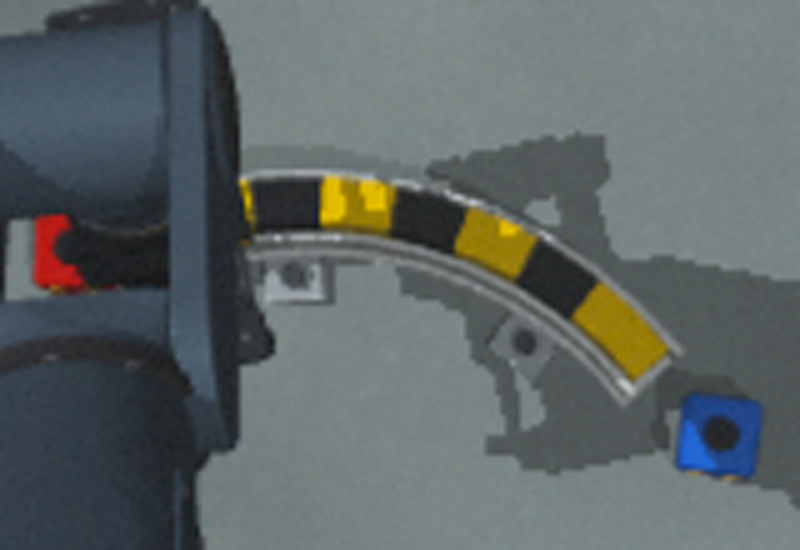

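Run:
```python
from mv import *
from geo import *
print(proj('side',[601.4,172.7,105.6]), proj('side',arc(PA,[126])), proj('top',arc(PA,[126])))
```

```text
[[249.72550537 265.77017222]] [[246.86475313 276.07503629]] [[255.49891186 222.35106005]]
```

Run:
```python
from plant import cams,manip
import cv2
print(manip.get_state()['tool_pos'])
a=cams.read_camera('side')['frame'][215:300,210:310]
cv2.imwrite('pics/side4.png',cv2.resize(a,None,fx=7,fy=7,interpolation=cv2.INTER_CUBIC))
```

```text
[601.3788112  172.68767169 113.65302641]
```

View pics/side4.png

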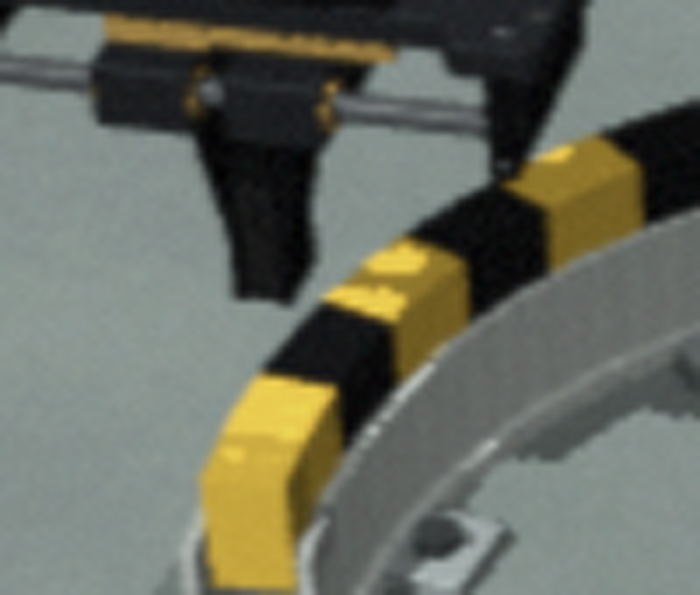

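View pics/wrist3.png

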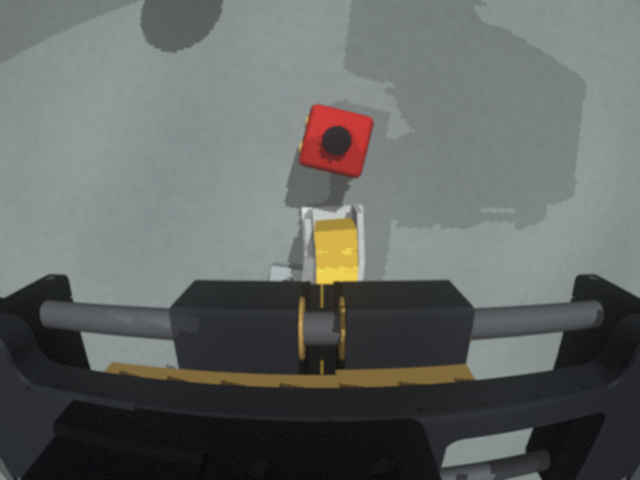

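Run:
```python
from mv import *
from geo import *
for z in (100,105.6,113.7,120,125,130): print(z,proj('side',[601.4,172.7,z]).round(1))
# body/rod check: finger front corners
Rm=R()
for y in(-9.5,9.5):
  for z in(-15,15): print(y,z,proj('side',np.array([601.4,172.7,113.7])+Rm@[8,y,z]).round(1), 'grasp', proj('side',np.array([601.4,172.7,113.7])+Rm@[-62,y,z]).round(1))
print(proj('side',ray('top',((71+.5)/5-.5+215,(148+.5)/5-.5+200),52)), 'red knob top; obs', 215+95/4.5,215+430/4.5)
```

```text
100 [[250.  267.9]]
105.6 [[249.7 265.8]]
113.7 [[249.4 262.6]]
120 [[249.1 260.1]]
125 [[248.9 258.2]]
130 [[248.7 256.2]]
-9.5 -15 [[258.  263.9]] grasp [[255.4 235.8]]
-9.5 15 [[244.3 262.2]] grasp [[241.2 234.2]]
9.5 -15 [[255.2 269.3]] grasp [[252.4 241. ]]
9.5 15 [[241.3 267.6]] grasp [[238.  239.3]]
[[234.49849821 308.88191185]] red knob top; obs 236.11111111111111 310.55555555555554
```

Run:
```python
import cv2
a=cv2.imread("pics/wrist3.png")[90:390,240:400]
cv2.imwrite("pics/w3c.png",cv2.resize(a,None,fx=2.0*1.0,fy=2,interpolation=cv2.INTER_CUBIC))
from mv import *
from geo import *
from plant import cams
T=np.array(pickle.load(open('w2.pkl','rb'))[2]);K=np.array(pickle.load(open('w2.pkl','rb'))[3])
pos=np.array([601.38,172.69,113.65]);Rm=R()
def pw(P):
    pt=(P-pos)@Rm; pc=(pt-T[:3,3])@T[:3,:3]
    r=np.hypot(pc[:,0],pc[:,1]); th=np.arctan2(r,pc[:,2])
    return np.stack([K[0][2]+K[0][0]*th*pc[:,0]/r,K[1][2]+K[1][1]*th*pc[:,1]/r],-1)
print('end corners',pw(np.r_[arc(PA,[152],237),arc(PA,[152],263)]).round(1))
print('tcp,tip', pw(np.array([pos,pos+Rm@[8,0,0],pos+Rm@[8,9.5,0],pos+Rm@[-11,9.5,0]])).round(1))
```

```text
end corners [[312.4 232.5]
 [354.7 228.1]]
tcp,tip [[319.1 288.1]
 [319.2 282.9]
 [319.2 266.4]
 [318.9 277.9]]
```

View pics/w3c.png

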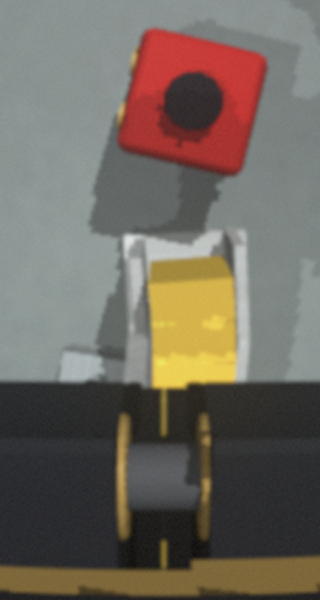

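Wrist check: the strip end lands within 2 px of the prediction. In both the side and wrist pictures, though, the visible fingertips look about 25 mm shorter than specified. I'll go down in small steps and watch the force.

move_arm(plan=[{"gripper": 0,"dx": 1,"dy": -0.2,"dz": 1,"twist": 0},{"gripper": 0,"dx": 2.2,"dy": -0.2,"dz": 1,"twist": 0},{"gripper": 0,"dx": 2.2,"dy": -0.2,"dz": 1,"twist": 0},{"gripper": 0,"dx": 2.2,"dy": -0.2,"dz": 1,"twist": 0}])

```text
time_s: 3.47
tool_pos: [609.3, 173.0, 88.4]
orientation: [0.702, -0.076, 0.704, 0.076]
wrist_force: [0.1, -0.7, -0.6]
finger_gap: 0.008
```

```bash
cat > look.py <<'E'
import sys
from mv import *
from plant import cams
import cv2
n=sys.argv[1]
s=manip.get_state(); print(s['time_s'],s['tool_pos'],s['wrist_force'],s['finger_gap'])
go(126,86)
a=cams.read_camera('side')['frame'][205:300,210:310]
cv2.imwrite(f'pics/side{n}.png',cv2.resize(a,None,fx=6,fy=6,interpolation=cv2.INTER_CUBIC))
E
python3 look.py 5
```

```text
3.4667 [609.29801553 173.03959834  88.39690541] [ 0.13306983 -0.66111052 -0.59104125] 0.008365619705160891
126 d [ 0.24 -0.16  0.23] twist -0.1
```

View pics/side5.png

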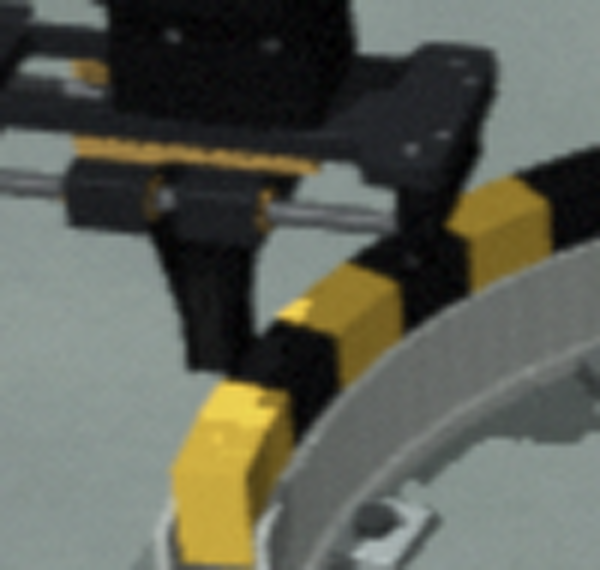

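move_arm(plan=[{"gripper": 0,"dx": 0.4,"dy": -0.1,"dz": 0.1,"twist": 0},{"gripper": 0,"dx": 0.4,"dy": -0.1,"dz": 0.1,"twist": 0},{"gripper": 0,"dx": 0.4,"dy": -0.1,"dz": 0.1,"twist": 0}])

```text
time_s: 3.77
tool_pos: [611.6, 172.4, 86.0]
orientation: [0.703, -0.076, 0.703, 0.076]
wrist_force: [0.0, 0.4, 0.3]
finger_gap: 0.009
```

```bash
python3 look.py 6
python3 - <<'E'
from plant import cams,manip
import cv2
a=cams.read_camera('wrist')['frame'][90:390,240:400]
cv2.imwrite('pics/w6.png',cv2.resize(a,None,fx=2,fy=2,interpolation=cv2.INTER_CUBIC))
s=manip.get_state();print(s['wrist_force'],s['tool_pos'],s['joint_torque'])
E
```

```text
3.7667 [611.59638826 172.42406972  86.03463664] [0.04602695 0.44896727 0.33675355] 0.008763845583904644
126 d [ 0.   -0.05  0.02] twist -0.1
[0.34051003 0.22913133 0.1819945 ] [611.75625119 172.45240711  86.3283198 ] [-1.90331507e-02 -4.69231689e+01 -1.40950307e+01  5.73760900e-02
  4.75776067e-02 -1.45601653e-04]
```

View pics/w6.png

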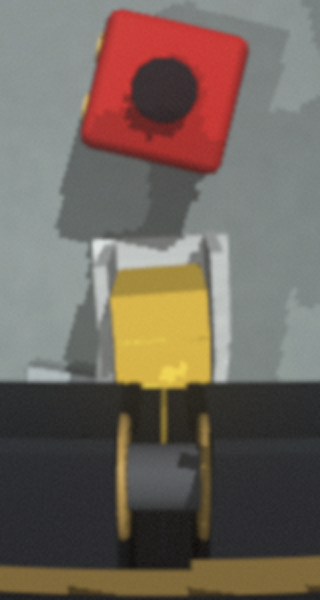

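The strip is now centred under the fingers in the wrist view, and there is no contact at TCP z 86. I'll keep going down.

move_arm(plan=[{"gripper": 0,"dx": 0.3,"dy": 0,"dz": 0,"twist": 0},{"gripper": 0,"dx": 0.6,"dy": 0,"dz": 0,"twist": 0},{"gripper": 0,"dx": 0.6,"dy": 0,"dz": 0,"twist": 0}])

```text
time_s: 4.12
tool_pos: [611.1, 172.4, 79.5]
orientation: [0.703, -0.076, 0.703, 0.076]
wrist_force: [-0.5, 0.3, -0.5]
finger_gap: 0.005
```

move_arm(plan=[{"gripper": 0,"dx": 0.2,"dy": 0,"dz": 0,"twist": 0},{"gripper": 0,"dx": 0.4,"dy": 0,"dz": 0,"twist": 0},{"gripper": 0,"dx": 0.4,"dy": 0,"dz": 0,"twist": 0}])

```text
time_s: 4.37
tool_pos: [611.3, 172.4, 75.6]
orientation: [0.703, -0.076, 0.703, 0.076]
wrist_force: [-0.6, -0.5, 0.2]
finger_gap: 0.004
```

```bash
python3 look.py 7; python3 -c "
from plant import manip
s=manip.get_state();print(s['wrist_force'],s['tool_pos'])"
```

```text
4.3667 [611.32228259 172.40028699  75.64006204] [-0.55333102 -0.46860031  0.15111161] 0.004183755474568223
126 d [-1.04 -0.05  0.04] twist -0.1
[-0.42121754 -0.20471913  0.36473877] [611.44903004 172.42976409  75.85472368]
```

View pics/side7.png

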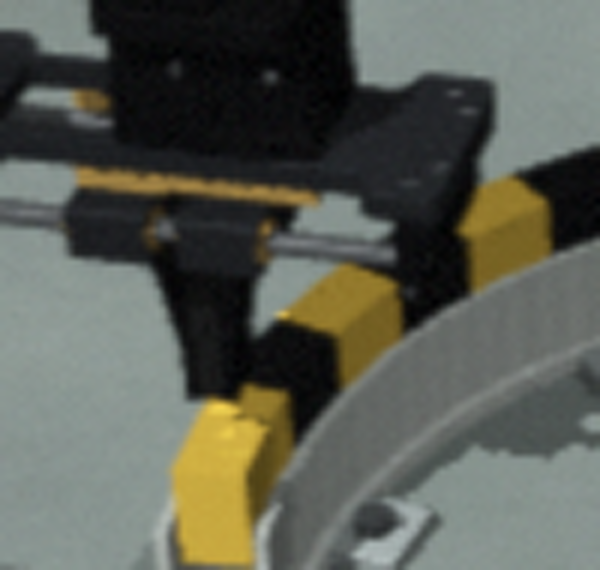

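The visible finger end is still above stripe 7 and there is no force. Its shadow is closing in on it from the side. Continuing down.

move_arm(plan=[{"gripper": 0,"dx": 0.3,"dy": 0,"dz": 0,"twist": 0},{"gripper": 0,"dx": 0.6,"dy": 0,"dz": 0,"twist": 0},{"gripper": 0,"dx": 0.9,"dy": 0,"dz": 0,"twist": 0},{"gripper": 0,"dx": 0.9,"dy": 0,"dz": 0,"twist": 0}])

```text
time_s: 4.75
tool_pos: [611.1, 172.4, 66.3]
orientation: [0.702, -0.076, 0.704, 0.076]
wrist_force: [-0.0, -0.1, -0.6]
finger_gap: 0.004
```

```bash
python3 look.py 8; python3 -c "
from plant import manip
s=manip.get_state();print(s['wrist_force'],s['tool_pos'])"
```

```text
4.75 [611.05019787 172.35473726  66.29614998] [-0.0348096  -0.09532878 -0.56222145] 0.003855729718676057
126 d [-1.97 -0.06  0.07] twist -0.1
[ 0.09547407  0.16243184 -0.09842104] [611.21753409 172.41669149  66.58677018]
```

View pics/side8.png

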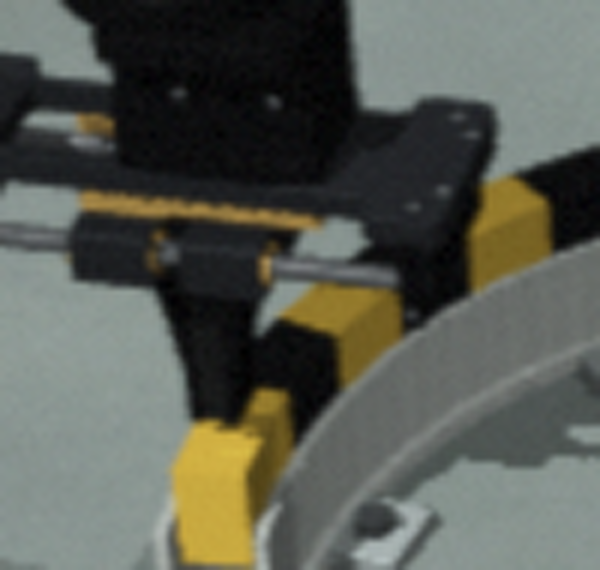

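move_arm(plan=[{"gripper": 0,"dx": 0.2,"dy": 0,"dz": 0,"twist": 0},{"gripper": 0,"dx": 0.4,"dy": 0,"dz": 0,"twist": 0},{"gripper": 0,"dx": 0.4,"dy": 0,"dz": 0,"twist": 0}])

```text
time_s: 5.05
tool_pos: [611.4, 172.4, 62.8]
orientation: [0.703, -0.076, 0.703, 0.076]
wrist_force: [-0.0, -0.1, -0.6]
finger_gap: 0.005
```

move_arm(plan=[{"gripper": 0,"dx": 0.2,"dy": 0,"dz": 0,"twist": 0},{"gripper": 0,"dx": 0.3,"dy": 0,"dz": 0,"twist": 0},{"gripper": 0,"dx": 0.3,"dy": 0,"dz": 0,"twist": 0}])

```text
time_s: 5.3
tool_pos: [611.5, 172.4, 59.9]
orientation: [0.703, -0.076, 0.703, 0.076]
wrist_force: [-0.3, 0.9, 0.7]
finger_gap: 0.006
```

```bash
python3 look.py 9; python3 -c "
from plant import manip
s=manip.get_state();print(s['wrist_force'],s['tool_pos'])"
```

```text
5.3 [611.46842785 172.41435125  59.85247527] [-0.33363201  0.94215306  0.72801159] 0.005814540215982589
126 d [-2.61 -0.05  0.03] twist -0.1
[0.11331977 0.68358634 0.47588069] [611.56276971 172.42964943  60.01024019]
```

View pics/side9.png

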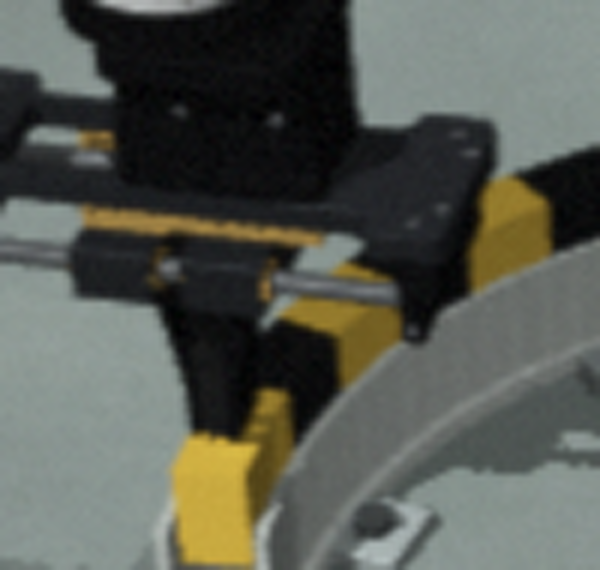

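move_arm(plan=[{"gripper": 0,"dx": 0.2,"dy": 0,"dz": 0,"twist": 0},{"gripper": 0,"dx": 0.3,"dy": 0,"dz": 0,"twist": 0},{"gripper": 0,"dx": 0.3,"dy": 0,"dz": 0,"twist": 0}])

```text
time_s: 5.6
tool_pos: [611.4, 172.4, 56.9]
orientation: [0.703, -0.076, 0.703, 0.076]
wrist_force: [-0.6, 0.1, 0.3]
finger_gap: 0.007
```

```bash
python3 look.py 10; python3 -c "
from plant import manip
s=manip.get_state();print(s['wrist_force'],s['tool_pos'])"
```

```text
5.6 [611.42554323 172.40412937  56.85039443] [-0.62617982  0.06485008  0.25002921] 0.006704974640977524
126 d [-2.91 -0.05  0.03] twist -0.1
[-0.19110163  0.17155793  0.23353539] [611.50716364 172.44067926  56.9899495 ]
```

View pics/side10.png

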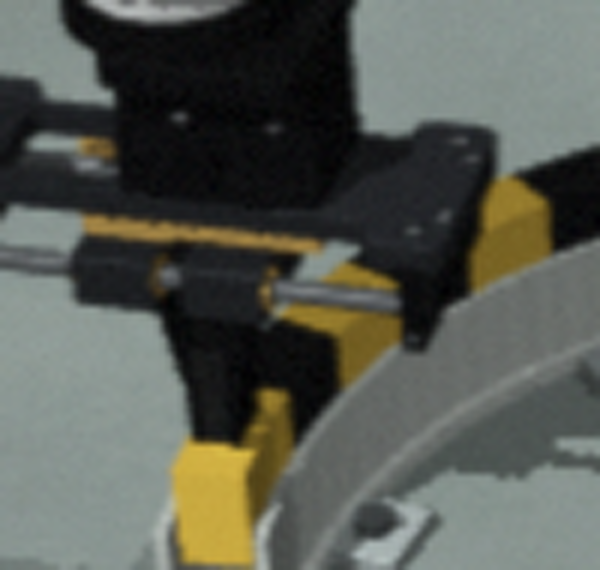

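move_arm(plan=[{"gripper": 0,"dx": 0.15,"dy": 0,"dz": 0,"twist": 0},{"gripper": 0,"dx": 0.3,"dy": 0,"dz": 0,"twist": 0},{"gripper": 0,"dx": 0.3,"dy": 0,"dz": 0,"twist": 0}])

```text
time_s: 5.9
tool_pos: [611.9, 172.5, 54.1]
orientation: [0.703, -0.076, 0.703, 0.076]
wrist_force: [-0.4, 0.3, 2.3]
finger_gap: 0.007
```

```bash
python3 look.py 11; python3 -c "
from plant import manip
s=manip.get_state();print(s['wrist_force'],s['tool_pos'])"
```

```text
5.9 [611.87810019 172.48442354  54.13064421] [-0.39712437  0.26231727  2.31962568] 0.006735169753261666
126 d [-3.19 -0.05 -0.01] twist -0.1
[0.36112752 0.47387695 2.6165133 ] [611.91053209 172.47474804  54.27891469]
```

View pics/side11.png

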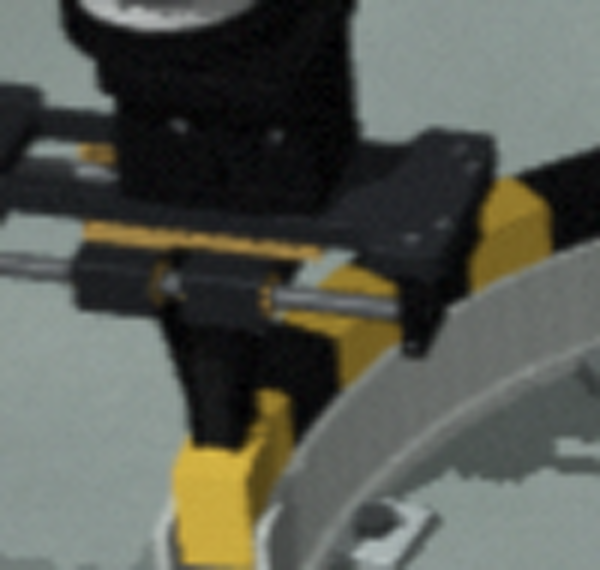

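Contact: 2.3–2.6 N, so about 2 mm down, at TCP z 54.2. The real fingertips therefore sit about 19 mm behind the TCP, not 8 mm ahead. I'll press 1 mm more and slide along the arc 40 mm per call.

move_arm(plan=[{"gripper": 0,"dx": 0.1,"dy": -0.5,"dz": -0.01,"twist": 1.1},{"gripper": 0,"dx": 0.1,"dy": -1.0,"dz": -0.02,"twist": 2.3},{"gripper": 0,"dx": 0.1,"dy": -1.5,"dz": -0.05,"twist": 3.4},{"gripper": 0,"dx": 0.1,"dy": -2.0,"dz": -0.08,"twist": 4.6},{"gripper": 0,"dx": 0.1,"dy": -2.5,"dz": -0.13,"twist": 5.7},{"gripper": 0,"dx": 0.1,"dy": -3.0,"dz": -0.18,"twist": 6.9},{"gripper": 0,"dx": 0.1,"dy": -3.5,"dz": -0.25,"twist": 8},{"gripper": 0,"dx": 0.1,"dy": -4.0,"dz": -0.32,"twist": 9.2}])

```text
time_s: 6.62
tool_pos: [617.2, 132.1, 53.2]
orientation: [0.707, -0.019, 0.707, 0.019]
wrist_force: [-0.1, 2.0, 2.5]
finger_gap: 0.004
```

```bash
cat > chk.py <<'E'
from mv import *
s=manip.get_state(); print(s['time_s'],s['tool_pos'],s['wrist_force'],s['finger_gap'])
p=s['tool_pos'];a=np.arctan2(p[1]-PA[1],p[0]-PA[0]);print('s',(a-PA[2])*250,'r',np.hypot(p[0]-PA[0],p[1]-PA[1]))
Rm=R(); print('yaw err deg',np.degrees(np.arctan2(Rm[1,2],Rm[0,2])-a), 'tilt', Rm[:2,0])
E
python3 chk.py
```

```text
6.6167 [617.21700093 132.08425951  53.19644469] [-0.05027873  2.04232413  2.50045722] 0.004226674267259802
s 85.70211701677792 r 249.82000234586155
yaw err deg -0.19825883441364797 tilt [9.20073848e-05 8.76999221e-05]
```

move_arm(plan=[{"gripper": 0,"dx": 0.05,"dy": -0.5,"dz": -0.01,"twist": 1.1},{"gripper": 0,"dx": 0.05,"dy": -1.0,"dz": -0.02,"twist": 2.3},{"gripper": 0,"dx": 0.05,"dy": -1.5,"dz": -0.05,"twist": 3.4},{"gripper": 0,"dx": 0.05,"dy": -2.0,"dz": -0.08,"twist": 4.6},{"gripper": 0,"dx": 0.05,"dy": -2.5,"dz": -0.13,"twist": 5.7},{"gripper": 0,"dx": 0.05,"dy": -3.0,"dz": -0.18,"twist": 6.9},{"gripper": 0,"dx": 0.05,"dy": -3.5,"dz": -0.25,"twist": 8},{"gripper": 0,"dx": 0.05,"dy": -4.0,"dz": -0.32,"twist": 9.2}])

```text
time_s: 7.28
tool_pos: [616.2, 92.1, 52.7]
orientation: [0.706, 0.038, 0.706, -0.038]
wrist_force: [0.2, 2.1, 2.7]
finger_gap: 0.006
```

```bash
python3 chk.py
```

```text
7.2833 [616.15050509  92.07239337  52.68817018] [0.21450577 2.13199587 2.73333931] 0.005851614793645985
s 45.593977410761404 r 249.68988493869557
yaw err deg -0.1891263765379372 tilt [ 1.33162556e-04 -9.36098491e-06]
```

move_arm(plan=[{"gripper": 0,"dx": 0,"dy": -0.5,"dz": -0.01,"twist": 1.1},{"gripper": 0,"dx": 0,"dy": -1.0,"dz": -0.02,"twist": 2.3},{"gripper": 0,"dx": 0,"dy": -1.5,"dz": -0.05,"twist": 3.4},{"gripper": 0,"dx": 0,"dy": -2.0,"dz": -0.08,"twist": 4.6},{"gripper": 0,"dx": 0,"dy": -2.5,"dz": -0.13,"twist": 5.7},{"gripper": 0,"dx": 0,"dy": -3.0,"dz": -0.18,"twist": 6.9},{"gripper": 0,"dx": 0,"dy": -3.5,"dz": -0.25,"twist": 8},{"gripper": 0,"dx": 0,"dy": -4.0,"dz": -0.32,"twist": 9.2}])

```text
time_s: 7.95
tool_pos: [608.7, 52.6, 52.7]
orientation: [0.701, 0.094, 0.701, -0.094]
wrist_force: [0.3, 2.1, 2.8]
finger_gap: 0.007
```

```bash
python3 chk.py;python3 look.py 12
```

```text
7.95 [608.69499293  52.62505925  52.6811859 ] [0.25414088 2.12150167 2.77215718] 0.006639381180252392
s 5.346436698019 r 249.58208170100337
yaw err deg -0.16628195047782068 tilt [ 1.13667229e-04 -1.86558517e-05]
7.95 [608.69499293  52.62505925  52.6811859 ] [0.25414088 2.12150167 2.77215718] 0.006639381180252392
126 d [-3.33 11.59 -2.85] twist -27.8
```

View pics/side12.png

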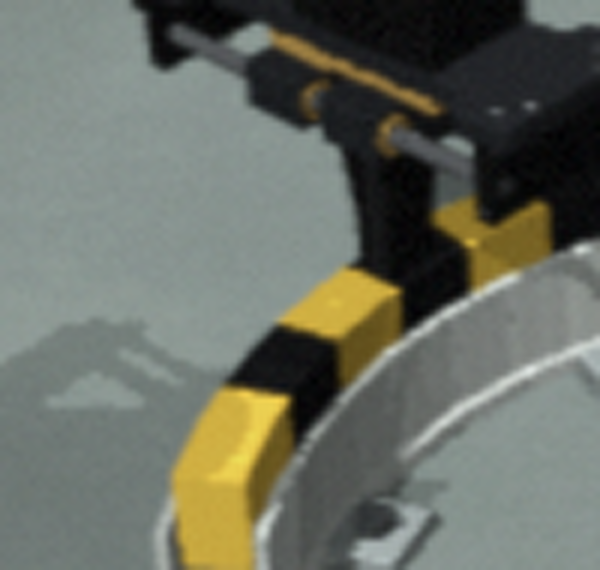

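The fingertips are on the middle black stripe (about (395,265) in the crop), pressing at 2.8 N. Continuing.

move_arm(plan=[{"gripper": 0,"dx": 0,"dy": -0.5,"dz": -0.01,"twist": 1.1},{"gripper": 0,"dx": 0,"dy": -1.0,"dz": -0.02,"twist": 2.3},{"gripper": 0,"dx": 0,"dy": -1.5,"dz": -0.05,"twist": 3.4},{"gripper": 0,"dx": 0,"dy": -2.0,"dz": -0.08,"twist": 4.6},{"gripper": 0,"dx": 0,"dy": -2.5,"dz": -0.13,"twist": 5.7},{"gripper": 0,"dx": 0,"dy": -3.0,"dz": -0.18,"twist": 6.9},{"gripper": 0,"dx": 0,"dy": -3.5,"dz": -0.25,"twist": 8},{"gripper": 0,"dx": 0,"dy": -4.0,"dz": -0.32,"twist": 9.2}])

```text
time_s: 8.67
tool_pos: [595.0, 14.9, 52.7]
orientation: [0.691, 0.15, 0.691, -0.15]
wrist_force: [0.6, 2.0, 1.5]
finger_gap: 0.002
```

```bash
python3 chk.py
```

```text
8.6667 [595.0043082   14.87153198  52.66731552] [0.59870588 1.97094981 1.54387777] 0.0022159658450958126
s -34.93225135823445 r 249.4727698293522
yaw err deg -0.13712067801179553 tilt [ 5.28446029e-05 -1.23805120e-05]
```

move_arm(plan=[{"gripper": 0,"dx": 0.05,"dy": -0.5,"dz": -0.01,"twist": 1.1},{"gripper": 0,"dx": 0.05,"dy": -1.0,"dz": -0.02,"twist": 2.3},{"gripper": 0,"dx": 0.05,"dy": -1.5,"dz": -0.05,"twist": 3.4},{"gripper": 0,"dx": 0.05,"dy": -2.0,"dz": -0.08,"twist": 4.6},{"gripper": 0,"dx": 0.05,"dy": -2.5,"dz": -0.13,"twist": 5.7},{"gripper": 0,"dx": 0.05,"dy": -3.0,"dz": -0.18,"twist": 6.9},{"gripper": 0,"dx": 0.05,"dy": -3.5,"dz": -0.25,"twist": 8},{"gripper": 0,"dx": 0.05,"dy": -4.0,"dz": -0.32,"twist": 9.2}])

```text
time_s: 9.33
tool_pos: [575.5, -20.2, 52.2]
orientation: [0.677, 0.205, 0.677, -0.205]
wrist_force: [1.7, 1.8, 3.0]
finger_gap: 0.012
```

```bash
python3 chk.py
```

```text
9.3333 [575.53573544 -20.19711762  52.18184308] [1.69607436 1.80227078 3.00470883] 0.011570538732475821
s -75.17262236007356 r 249.44929278908683
yaw err deg -0.11459285333539931 tilt [ 1.75553673e-04 -5.87107385e-05]
```

move_arm(plan=[{"gripper": 0,"dx": 0,"dy": -0.5,"dz": -0.01,"twist": 1.1},{"gripper": 0,"dx": 0,"dy": -1.0,"dz": -0.02,"twist": 2.3},{"gripper": 0,"dx": 0,"dy": -1.5,"dz": -0.05,"twist": 3.4},{"gripper": 0,"dx": 0,"dy": -2.0,"dz": -0.08,"twist": 4.6},{"gripper": 0,"dx": 0,"dy": -2.5,"dz": -0.13,"twist": 5.7},{"gripper": 0,"dx": 0,"dy": -3.0,"dz": -0.18,"twist": 6.9},{"gripper": 0,"dx": 0,"dy": -3.5,"dz": -0.25,"twist": 8},{"gripper": 0,"dx": 0,"dy": -4.0,"dz": -0.32,"twist": 9.2}])

```text
time_s: 10.0
tool_pos: [550.6, -51.7, 52.2]
orientation: [0.658, 0.259, 0.658, -0.259]
wrist_force: [1.5, 2.0, 2.8]
finger_gap: 0.005
```

```bash
python3 chk.py
```

```text
10.0 [550.64755781 -51.66580742  52.17139674] [1.49342796 2.03079729 2.83912412] 0.00543068792567275
s -115.43200121200296 r 249.3707930860163
yaw err deg -0.0858461750473422 tilt [ 1.08569312e-04 -5.79288361e-05]
```

move_arm(plan=[{"gripper": 0,"dx": 0,"dy": -0.4,"dz": -0.01,"twist": 0.9},{"gripper": 0,"dx": 0,"dy": -0.7,"dz": -0.01,"twist": 1.6},{"gripper": 0,"dx": 0,"dy": -0.7,"dz": -0.01,"twist": 1.6},{"gripper": 0,"dx": 0,"dy": -0.7,"dz": -0.01,"twist": 1.6},{"gripper": 0,"dx": 0,"dy": -0.7,"dz": -0.01,"twist": 1.6}])

```text
time_s: 10.42
tool_pos: [545.4, -56.9, 52.0]
orientation: [0.654, 0.267, 0.655, -0.267]
wrist_force: [-1.0, -1.9, 2.9]
finger_gap: 0.011
```

```bash
python3 chk.py
python3 - <<'E'
from plant import cams
import cv2
a=cams.read_camera('side')['frame'][180:340,220:400]
cv2.imwrite('pics/side20.png',cv2.resize(a,None,fx=3.7,fy=3.7,interpolation=cv2.INTER_CUBIC))
cv2.imwrite('pics/top20.png',cams.read_camera('top')['frame'])
a=cams.read_camera('wrist')['frame']; cv2.imwrite('pics/w20.png',a)
E
```

```text
10.4167 [545.43666042 -56.89986891  52.04810877] [-1.0492853  -1.87851699  2.86657443] 0.010901529751319021
s -122.83731309853498 r 249.21833258457485
yaw err deg 0.168728795783812 tilt [-0.00150072 -0.00083319]
```

View pics/side20.png

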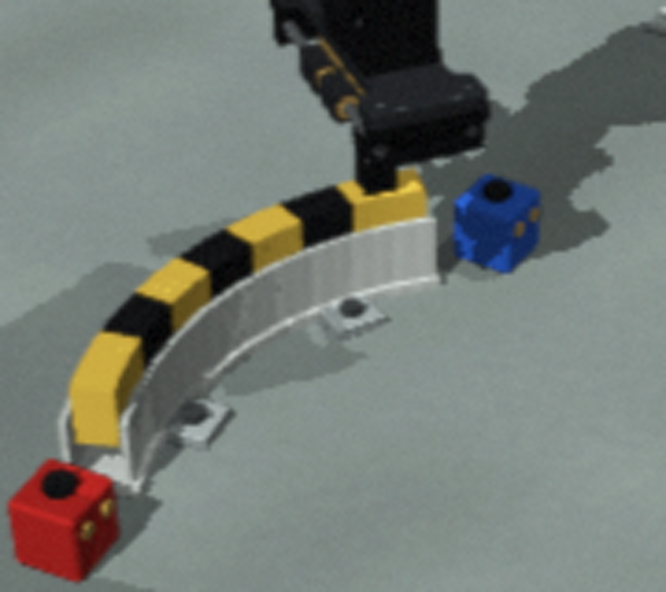

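View pics/top20.png

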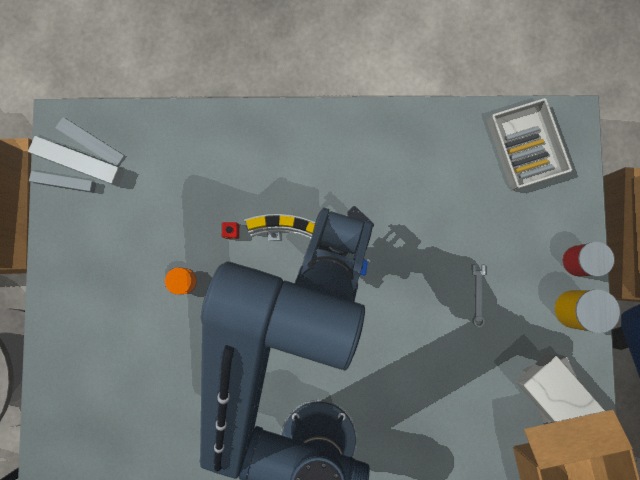

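The fingertips sit near the middle of the last yellow stripe, pressing at about 2.9 N. Both boxes, the spool and the wrench appear where they started, so I'm handing in.

Run:
```python
from plant import manip
s=manip.get_state();print(s['time_s'],s['tool_pos'],s['wrist_force'])
print(manip.job_done())
s=manip.get_state();print(s['time_s'],s['tool_pos'],s['wrist_force'])
```

```text
10.5667 [545.6251641  -56.52912319  52.02885063] [-0.9673913  -1.47740486  2.32169078]
the job is handed in; nothing more can be done
None
the job is handed in; nothing more can be done
```

I ran the closed fingertips along the whole strip in one continuous slide, from the red-box end to the blue-box end. I handed the job in with them still pressing the last yellow stripe; no verdict was reported.

- **Press:** the upward force stayed between about 1.5 and 3.0 N during the slide, and read 2.3–2.9 N at the end. By the stated spring rate and my height readings that is roughly 2–4 mm down, well short of the stop. I had no direct reading of the strip's depth or of the force on each stripe.
- **End position:** the fingertips are about 3 mm short of the last stripe's exact centre. Their width lies wholly on that stripe.
- **Other objects:** in the final pictures the red box, spool and wrench are where they started. The blue box is partly hidden in the top view but looks in place in the side view.
- **Time:** 10.6 s of the 48 s allowed.

**What disagreed:**
- **Fingertip length:** contact came with the tool point about 27 mm lower than the stated fingertip length implies. The real tips sit about 19 mm behind the tool point, not 8 mm ahead of it, so I found the height by force.
- **Strip position:** the side camera placed the strip about 4–6 mm nearer the robot than the top and wrist cameras did. I followed a line close to the top and wrist cameras.

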